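# Switch on the denture bench in order

### The job

Switch the bench on with a fingertip: lightly push down the green power key, then the blue suction key, then the yellow handpiece key, each by about a centimetre so that it stays down, in that order. Do not touch the red stop switch, and leave the dental work, tub, pot and tools among the switches where they are; nothing is to be picked up. Finish with the hand clear.

Things in the scene. Friction and masses are not known exactly. Their poses are not given: they have to be found in the camera images.
- green_switch: Grey square switch box with the green round push key on top (mains power). It is fixed to the bench and does not move. Box 66x66 mm, 50 mm high, with a 38 mm silver collar on it up to 54 mm; origin at the centre of its underside on the bench, z up.
- green_key_top (a point): Centre of the top face of the green key: a round cap of 30 mm diameter whose top stands 82 mm above the bench when up. It goes straight down with the key.
- green_key (a joint): How far the green key has been pushed down, m: 0 is up (all start so), 0.018 is the hard bottom, not needed. It gives way at about 3 N and takes 0.35 N more for each mm (about 6.5 N at 10 mm); let go, it stays down where it was pushed, but springs back up to about 8 mm if pushed deeper. Past 0.004 the switch is on.
- blue_switch: Grey square switch box with the blue round push key on top (dust suction). It is fixed to the bench and does not move. Box 66x66 mm, 50 mm high, with a 38 mm silver collar on it up to 54 mm; origin at the centre of its underside on the bench, z up.
- blue_key_top (a point): Centre of the top face of the blue key: a round cap of 30 mm diameter whose top stands 82 mm above the bench when up. It goes straight down with the key.
- blue_key (a joint): How far the blue key has been pushed down, m: 0 is up (all start so), 0.018 is the hard bottom, not needed. It gives way at about 3 N and takes 0.35 N more for each mm (about 6.5 N at 10 mm); let go, it stays down where it was pushed, but springs back up to about 8 mm if pushed deeper. Past 0.004 the switch is on.
- yellow_switch: Grey square switch box with the yellow round push key on top (handpiece motor). It is fixed to the bench and does not move. Box 66x66 mm, 50 mm high, with a 38 mm silver collar on it up to 54 mm; origin at the centre of its underside on the bench, z up.
- yellow_key_top (a point): Centre of the top face of the yellow key: a round cap of 30 mm diameter whose top stands 82 mm above the bench when up. It goes straight down with the key.
- yellow_key (a joint): How far the yellow key has been pushed down, m: 0 is up (all start so), 0.018 is the hard bottom, not needed. It gives way at about 3 N and takes 0.35 N more for each mm (about 6.5 N at 10 mm); let go, it stays down where it was pushed, but springs back up to about 8 mm if pushed deeper. Past 0.004 the switch is on.
- red_switch: Grey square switch box with the red round push key on top (stop). It is fixed to the bench and does not move. Box 66x66 mm, 50 mm high, with a 38 mm silver collar on it up to 54 mm; origin at the centre of its underside on the bench, z up.
- red_key_top (a point): Centre of the top face of the red key: a round cap of 30 mm diameter whose top stands 82 mm above the bench when up. It goes straight down with the key.
- red_key (a joint): How far the red stop key has been pushed down, m: 0 is up. It slides as easily as the others and must stay up.
- waxup: Loose bystander: pink wax-up denture on its white cast, 61x70x37 mm (x, y, z); origin at the centre of its underside. To be left where it is.
- white_tub: Loose bystander: white lidded tub with a thin blue band, 57x77x50 mm (x, y, z); origin at the centre of its underside. To be left where it is.
- pot: Loose bystander: blue wax pot with a red lid, 56x60x71 mm (x, y, z); origin at the centre of its underside. To be left where it is.
- cast: Loose bystander: yellow stone cast of a jaw, 58x68x32 mm (x, y, z); origin at the centre of its underside. To be left where it is.
- tool_brown: Loose bystander: thin spatula with a brown handle, lying, 11x170x11 mm (x, y, z); origin at the centre of its underside. To be left where it is.
- lamp_cream: Obstacle: fixed cream magnifier lamp at the right of the work. Its round head stands on edge: from this origin it spans x -285 to -50 mm, y +30 to +70 mm, z -15 to +265 mm; thin arms rise from it and go back to the wall. A robot arm coming from the right should draw in near its base before swinging past.

How it is judged:
On the way, in this order (a step that is already met when the one before it is completed fails the run):
1. a fingertip pushes the green key down past 4 mm (value of joint green_key above 0.004 m and contact force between the fingers and green_switch above 0.3 N), for 0.04 s.
2. a fingertip pushes the blue key down past 4 mm (value of joint blue_key above 0.004 m and contact force between the fingers and blue_switch above 0.3 N), for 0.04 s.
3. a fingertip pushes the yellow key down past 4 mm (value of joint yellow_key above 0.004 m and contact force between the fingers and yellow_switch above 0.3 N), for 0.04 s.
At the end, for the whole second after the job is handed in: The green, blue and yellow keys are each down by more than 4 mm, the red key is up (under 1.5 mm), every loose bystander is within 20 mm of its start (value of joint each of green_key, blue_key, yellow_key above 0.004 m and value of joint red_key below 0.0015 m and distance of each of waxup, white_tub, pot, cast, tool_brown from where it was at the start of the episode below 0.02 m); the robot touches nothing.
It fails at once if the blue key is pushed (over 2.5 mm) before the green one is on (value of joint blue_key above 0.0025 m and value of joint green_key below 0.004 m).
It fails at once if the yellow key is pushed (over 2.5 mm) before the blue one is on (value of joint yellow_key above 0.0025 m and value of joint blue_key below 0.004 m).
It fails at once if the red stop switch is touched by the robot or its key goes down (value of joint red_key above 0.0015 m or contact force between any of the arm, the fingers and red_switch above 0.5 N).
It fails at once if a switch is pressed harder than 20 N (lightly means well under that) (contact force between any of the fingers, the arm and green_switch above 20 N or contact force between any of the fingers, the arm and blue_switch above 20 N or contact force between any of the fingers, the arm and yellow_switch above 20 N).
It fails at once if a loose bystander is shifted more than 20 mm, lifted or carried (distance of any of waxup, white_tub, pot, cast, tool_brown from where it was at the start of the episode above 0.02 m).
It also fails if it takes over 56 s, if anything falls off the work surface, if the arm or the gripper's body presses on something with over 40 N, if the wrist force passes 120 N, or if a joint passes its speed limit or range.

### The arm

A 6-joint arm with a two-finger parallel gripper is mounted at the origin on a cart in front of the work surface, level with it; the furniture and walls round the work are solid. World frame = base frame: x ahead of the robot, y to its left, z up, the work surface at z = 0. Lengths are in m, angles in rad, forces in N, time in s.
With the tool pointing down it reaches from about 0.35 to 0.775 m from the base axis. Payload 5.5 kg.
Tool frame: the origin (TCP) lies at the very end of the fingers, on their centre line; the grasp point (between the pads) lies 19 mm behind it; z points along the fingers, y is the line along which they close (so a half turn about z gives the same grasp; the last joint's range is limited). The gripper opens to 85 mm and grips with 20 to 120 N. Pads are 22 mm wide; open, the fingers measure 114 mm over their backs; the gripper's body (76 mm by 85 mm) begins 54 mm behind the grasp point. The pads swing forward as they close: fully open they stand 13 mm farther back than shut.
Start: joints at [1.151, 0.313, 0.046, 1.304, 0, 1.431], TCP at [0.159, 0.553, 0.231] pointing down, gripper open.
Joint ranges: [-2.76, 2.76], [-0.86, 1.69], [-1.03, 1.26], [-2.2, 2.34], [-1.47, 1.5], [-3.14, 3.14]. Speed limits (rad/s): [2.57, 2.57, 3.14, 3.14, 3.14, 3.14].

### API

Orientations are given as a unit quaternion [w, x, y, z].
In Python, from workcell import env, imaging, ticket gives the robot as it stands. The module is installed in compiled form; this text tells all that it offers.
- The arm moves only by the tool apply_moves, never from a script. Its argument "rows" is a list of rows, each an object with "xyz": the shift along the tool's x, y, z in mm, a list of three; "turn": the turn, a rotation vector about the tool's x, y, z in rad, a list of three; "grip": the opening, from 0 (shut) to 1 (fully open). A call has 1 to 12 rows; each row is the pose to reach, as a shift and turn from the pose commanded when the call began, along the tool's axes at that moment; what a row does not reach only later rows make up. A row lasts 1/12 s, in which the tool goes at most 41.7 mm and 7.16 degrees, less where a joint would pass 70% of its speed; a pose out of reach is approached as far as the arm can. A call with a gripper value outside its range is refused whole. The fingers move at their own pace and stop on an object; "force" is the grip in N (left out, the last holds). Time passes only in rows, so rows that repeat a pose let the fingers close. It gives the time, the measured TCP pose, the force, the opening and the grip force at its end, in the units of the state.
- env.get_state(): the state, without advancing time (a new reading comes with each control period).
- imaging.read_camera(name): name is "side" or "top"; returns a dict with "color" (384x512x3 uint8, blue, green, red), "z_map" (384x512 float32, m along the optical axis (not along the pixel's ray), 0 where there is no reading), "camera_matrix" (3x3 intrinsics, pixels), "view" (4x4, takes a point from world to camera coordinates). Camera axes: x right, y down, z forward; pixel columns grow to the right and rows downward; lengths in m; the calibration is good to about 2 mm. A picture is of the moment at which its call begins.
- ticket.hand_in(): hands the job in; it is judged then, once.
The state is a dict: "clock": time; "joint_pos": joint angles; "qvel": joint speeds; "tau": joint torques, N m; "tcp_pos": TCP position; "orientation": TCP orientation; "wrist_force": force on the tool from outside, world axes, zero at the start; "ft_torque": the same for the moment, N m; "finger_gap": finger opening in m; "grip_force": force on a finger pad.
Only numpy, scipy, OpenCV 4.12 (cv2) and the standard library are available. Lean on these libraries where they do the work, as an engineer would, in place of code of your own. Each camera call takes 0.05 s, during which the arm holds its last target. There are 200 camera calls.

## Working session

There is one attempt and no reset: what is moved stays moved. The work goes in short steps, Python scripts to look and compute and a tool call to move; the robot and the scene stay as the last step left them, time stands still between calls to the robot, and variables do not carry over. Pictures are saved under pics/ and viewed, at most 10 in all, crops included, and the job is handed in when it is done.

Besides the shell and the picture viewer there is one more tool, called after ">>>" by a JSON object that holds its "method" and its "body", one argument or row to a line. apply_moves: Moves the arm, as the interface text tells. Its arguments: {"type":"object","properties":{"rows":{"type":"array"},"force":{"type":"number"}},"required":["rows"]}

```bash
mkdir -p pics
python3 - <<'E'
from workcell import env, imaging
import cv2, numpy as np
print(env.get_state())
for n in("top","side"):
    r=imaging.read_camera(n); cv2.imwrite(f"pics/{n}0.png",r["color"]); np.savez(f"{n}0.npz",**r)
E
```

```text
{'clock': 0.0, 'joint_pos': array([ 1.15139577e+00,  3.13994814e-01,  4.49358737e-02,  1.30360572e+00,
       -5.78969466e-06,  1.43120174e+00]), 'qvel': array([ 0.00070155, -0.00090719, -0.00154641, -0.000724  , -0.00075002,
        0.00021401]), 'tau': array([ 2.67189507e-04, -4.80622458e+01,  2.98537159e+01,  1.93896191e-02,
       -1.16125989e-04, -1.31726233e-05]), 'tcp_pos': array([0.15858526, 0.55214205, 0.23039444]), 'orientation': array([-2.54929083e-04,  1.39446985e-01,  9.90229098e-01, -8.98715768e-04]), 'wrist_force': array([ 0.27024034, -0.79527304, -0.05931759]), 'ft_torque': array([-0.03484519,  0.03282245, -0.00161395]), 'grip_force': 0.0, 'finger_gap': 0.08506467381943926}
```

View pics/top0.png

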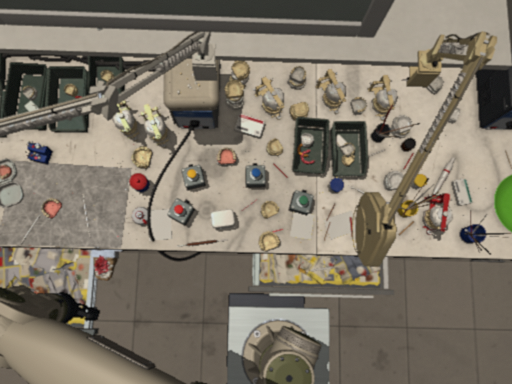

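View pics/side0.png

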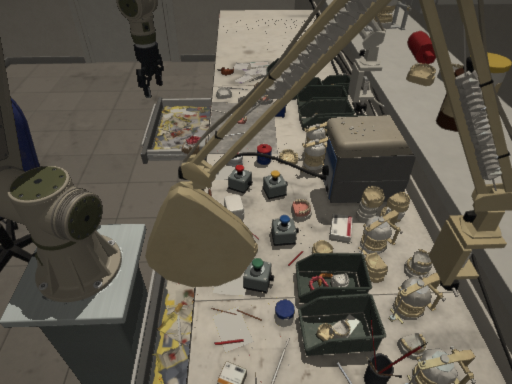

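The top view shows green at (302,202), blue (256,174), yellow (193,175) and red (181,211); the tub is at (222,218), between red and blue. The side view agrees, and the lamp head is to the right of the work.

```bash
cat > h.py <<'E'
import numpy as np, cv2
def world(r,u,v,z=None):
    K,V=r["camera_matrix"],r["view"]; R,t=V[:3,:3],V[:3,3]
    d=np.linalg.solve(K,[u,v,1.]); C=-R.T@t; d=R.T@d
    s=(z-C[2])/d[2] if z is not None else r["z_map"][int(v),int(u)]
    return C+s*d
hues=dict(green=(65,90),blue=(100,120),yellow=(15,28),red=(0,8))
E
python3 - <<'E'
from h import *
px=dict(top=dict(green=(302,202),blue=(256,174),yellow=(193,175),red=(181,211)),side=dict(green=(258,263),blue=(285,219),yellow=(275,175),red=(239,170)))
for n in px:
    r=np.load(n+"0.npz"); hsv=cv2.cvtColor(r["color"],cv2.COLOR_BGR2HSV).astype(int)
    for k,(u,v) in px[n].items():
        w=hsv[v-10:v+11,u-10:u+11]; lo,hi=hues[k]
        m=(w[...,0]>=lo)&(w[...,0]<=hi)&(w[...,1]>120)
        if k=="red": m|=(w[...,0]>172)&(w[...,1]>120)
        y,x=np.nonzero(m); 
        P=np.array([world(r,a+u-10,b+v-10) for a,b in zip(x,y)])
        T=P[P[:,2]>P[:,2].max()-.008]
        cu,cv=x.mean()+u-10,y.mean()+v-10
        print(n,k,len(x),(cu,cv),world(r,cu,cv,.08).round(3),"top",T.mean(0).round(3),len(T))
r=np.load("top0.npz")
for nm,p in dict(tub=(222,218),pot=(138,182),wax=(228,157),cast=(269,209),cast2=(270,241),spat=(202,242),bluepot=(336,185),lamp=(372,228)).items(): print(nm,world(r,*p).round(3))
# height map max in region for obstacles
ys,xs=np.mgrid[90:260,100:400]
P=np.array([world(r,a,b) for a,b in zip(xs.ravel(),ys.ravel())])
g=P[(P[:,2]>.09)&(P[:,0]>.2)&(P[:,0]<.8)&(P[:,1]>-.25)&(P[:,1]<.6)]
import collections
c=collections.defaultdict(float)
for p in g: c[tuple(np.round(p[:2]/.05)*.05)]=max(c[tuple(np.round(p[:2]/.05)*.05)],p[2])
for k in sorted(c): print(np.round(k,2),round(c[k],2),end=' ; ')
big=cv2.resize(r["color"][130:260,120:340],(792,468),interpolation=cv2.INTER_CUBIC); cv2.imwrite("pics/crop.png",big)
E
```

```text
Traceback (most recent call last):
IndexError: too many indices for array: array is 1-dimensional, but 2 were indexed
```

```bash
cat > m.py <<'E'
from h import *
hues=dict(green=(60,95),blue=(98,125),yellow=(12,30),red=(-8,8))
px=dict(top=dict(green=(302,202),blue=(256,174),yellow=(193,175),red=(181,211)),side=dict(green=(258,263),blue=(285,219),yellow=(275,175),red=(239,170)))
for n in px:
    r=np.load(n+"0.npz"); hsv=cv2.cvtColor(r["color"],cv2.COLOR_BGR2HSV).astype(int)
    for k,(u,v) in px[n].items():
        w=hsv[v-10:v+11,u-10:u+11]; lo,hi=hues[k]
        h=w[...,0]; h=np.where(h>170,h-180,h)
        m=(h>=lo)&(h<=hi)&(w[...,1]>105)
        y,x=np.nonzero(m)
        if len(x)==0: print(n,k,"none",w[10,10],w[6,10]); continue
        P=np.array([world(r,a+u-10,b+v-10) for a,b in zip(x,y)])
        T=P[P[:,2]>.07]
        cu,cv=x.mean()+u-10,y.mean()+v-10
        print(n,k,len(x),(cu.round(1),cv.round(1)),world(r,cu,cv,.08).round(3),"top",T.mean(0).round(3),len(T))
r=np.load("top0.npz")
for nm,p in dict(tub=(222,218),pot=(138,182),wax=(228,157),cast=(269,209),cast2=(270,241),spat=(202,242),bluepot=(336,185),lamp=(372,228)).items(): print(nm,world(r,*p).round(3))
ys,xs=np.mgrid[90:260,100:400]
P=np.array([world(r,a,b) for a,b in zip(xs.ravel(),ys.ravel())])
g=P[(P[:,2]>.09)&(P[:,0]>.2)&(P[:,0]<.8)&(P[:,1]>-.25)&(P[:,1]<.6)]
c={}
for p in g:
    k=tuple((np.round(p[:2]/.05)*.05).round(2).tolist()); c[k]=max(c.get(k,0),round(float(p[2]),2))
print(sorted(c.items()))
big=cv2.resize(r["color"][130:260,120:340],(792,468),interpolation=cv2.INTER_CUBIC); cv2.imwrite("pics/crop.png",big)
E
python3 m.py
```

```text
top green 37 (np.float64(303.1), np.float64(199.9)) [ 0.486 -0.065  0.08 ] top [ 0.485 -0.065  0.081] 37
top blue 54 (np.float64(255.6), np.float64(172.0)) [0.572 0.087 0.08 ] top [0.565 0.088 0.107] 54
top yellow 68 (np.float64(191.4), np.float64(173.1)) [0.562 0.291 0.08 ] top [0.562 0.291 0.081] 65
top red 66 (np.float64(178.3), np.float64(208.9)) [0.447 0.326 0.08 ] top [0.447 0.326 0.081] 64
side green none [ 70 100 107] [68 94 98]
side blue 59 (np.float64(284.3), np.float64(219.2)) [0.572 0.081 0.08 ] top [0.572 0.082 0.081] 55
side yellow 51 (np.float64(274.9), np.float64(173.9)) [0.562 0.284 0.08 ] top [0.563 0.285 0.08 ] 48
side red 53 (np.float64(239.3), np.float64(168.0)) [0.448 0.32  0.08 ] top [0.448 0.3   0.096] 48
tub [0.425 0.19  0.052]
pot [0.533 0.461 0.061]
wax [0.632 0.178 0.027]
cast [0.462 0.039 0.023]
cast2 [0.359 0.034 0.015]
spat [0.351 0.254 0.011]
bluepot [ 0.544 -0.177  0.044]
lamp [ 0.366 -0.191  0.392]
[((0.25, 0.15), 1.49), ((0.3, -0.25), 0.42), ((0.3, -0.2), 0.44), ((0.3, -0.15), 0.35), ((0.35, -0.25), 0.46), ((0.35, -0.2), 0.52), ((0.35, -0.15), 0.43), ((0.4, -0.2), 0.56), ((0.4, -0.15), 0.4), ((0.45, -0.25), 0.39), ((0.45, -0.2), 0.54), ((0.45, -0.15), 0.35), ((0.45, 0.35), 0.82), ((0.5, 0.3), 0.85), ((0.5, 0.35), 0.86), ((0.55, 0.3), 0.78), ((0.55, 0.35), 0.79), ((0.65, 0.4), 0.12), ((0.7, 0.2), 0.24), ((0.7, 0.25), 0.24), ((0.7, 0.3), 0.24), ((0.7, 0.35), 0.24), ((0.7, 0.4), 0.12), ((0.7, 0.45), 0.11), ((0.7, 0.5), 0.13), ((0.7, 0.55), 0.11), ((0.75, 0.0), 0.11), ((0.75, 0.2), 0.25), ((0.75, 0.25), 0.25), ((0.75, 0.3), 0.25), ((0.75, 0.35), 0.25), ((0.75, 0.4), 0.12), ((0.75, 0.45), 0.12), ((0.75, 0.5), 0.12), ((0.75, 0.55), 0.12), ((0.8, 0.0), 0.13), ((0.8, 0.05), 0.11), ((0.8, 0.2), 0.24), ((0.8, 0.25), 0.24), ((0.8, 0.45), 0.11), ((0.8, 0.55), 0.11)]
```

View pics/crop.png

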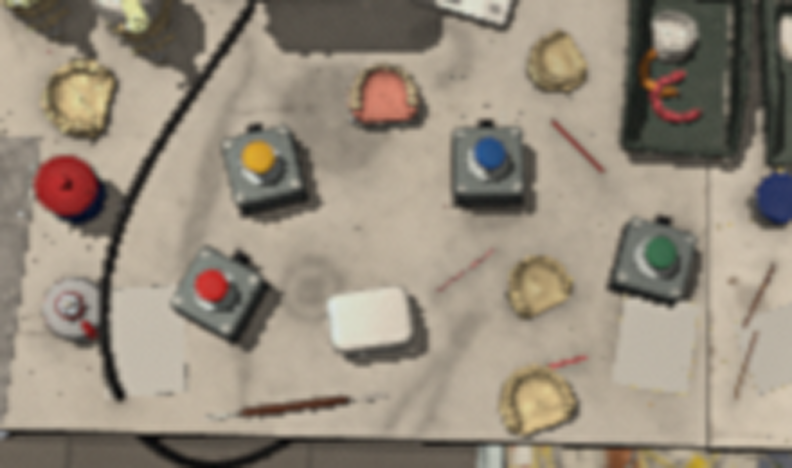

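Run:
```python
from h import *
for n in("top","side"):
    r=np.load(n+"0.npz"); v,u=np.nonzero(r["z_map"]>0)
    K,V=r["camera_matrix"],r["view"]; z=r["z_map"][v,u]
    pc=(np.linalg.inv(K)@np.c_[u,v,np.ones(len(u))].T)*z
    P=(V[:3,:3].T@(pc-V[:3,3:])).T
    b=P[(P[:,0]>.15)&(P[:,0]<.6)&(P[:,1]>-.3)&(P[:,1]<0)&(P[:,2]>.1)]
    for lo in np.arange(.1,1,.1):
        s=b[(b[:,2]>lo)&(b[:,2]<lo+.1)]
        if len(s): print(n,lo.round(1),len(s),s.min(0).round(3),s.max(0).round(3))
X=np.array([-.961,.276]);Y=np.array([.276,.961])
p=np.array([.1586,.5521])
for k,g in dict(green=(.486,-.066),blue=(.572,.084),yellow=(.562,.288)).items():
    d=np.array(g)-p; print(k,(d@X*1000).round(),(d@Y*1000).round()); p=np.array(g)
```

```text
top 0.2 420 [ 0.28  -0.205  0.222] [ 0.462 -0.174  0.3  ]
top 0.3 1117 [ 0.277 -0.227  0.3  ] [ 0.468 -0.174  0.4  ]
top 0.4 840 [ 0.308 -0.227  0.4  ] [ 0.425 -0.171  0.5  ]
top 0.5 625 [ 0.361 -0.225  0.5  ] [ 0.492 -0.179  0.6  ]
top 0.6 673 [ 0.439 -0.245  0.6  ] [ 0.564 -0.21   0.7  ]
top 0.7 860 [ 0.514 -0.266  0.7  ] [ 0.6   -0.228  0.8  ]
top 0.8 137 [ 0.581 -0.268  0.8  ] [ 0.6   -0.24   0.821]
side 0.2 1957 [ 0.28  -0.23   0.218] [ 0.466 -0.225  0.3  ]
side 0.3 4097 [ 0.278 -0.23   0.3  ] [ 0.471 -0.191  0.4  ]
side 0.4 2825 [ 0.311 -0.23   0.4  ] [ 0.427 -0.182  0.5  ]
side 0.5 1686 [ 0.363 -0.233  0.5  ] [ 0.496 -0.183  0.6  ]
side 0.6 3485 [ 0.439 -0.253  0.6  ] [ 0.569 -0.214  0.7  ]
side 0.7 2500 [ 0.514 -0.262  0.7  ] [ 0.6   -0.231  0.744]
green -485.0 -504.0
blue -41.0 168.0
yellow 66.0 193.0
```

>>> {"method": "apply_moves", "body": {
  "rows": [
    {"xyz": [-30,-30,0],"turn": [0,0,0],"grip": 0},
    {"xyz": [-60,-60,0],"turn": [0,0,0],"grip": 0},
    {"xyz": [-90,-90,0],"turn": [0,0,0],"grip": 0},
    {"xyz": [-120,-120,0],"turn": [0,0,0],"grip": 0},
    {"xyz": [-150,-150,0],"turn": [0,0,0],"grip": 0},
    {"xyz": [-180,-180,0],"turn": [0,0,0],"grip": 0},
    {"xyz": [-210,-215,0],"turn": [0,0,0],"grip": 0},
    {"xyz": [-235,-245,0],"turn": [0,0,0],"grip": 0},
    {"xyz": [-260,-270,0],"turn": [0,0,0],"grip": 0},
    {"xyz": [-280,-290,0],"turn": [0,0,0],"grip": 0},
    {"xyz": [-300,-310,0],"turn": [0,0,0],"grip": 0},
    {"xyz": [-300,-310,0],"turn": [0,0,0],"grip": 0}
  ],
  "force": 20
}}

```text
clock: 1.1
tcp_pos: [0.3635, 0.1684, 0.2311]
orientation: [0.001, 0.142, 0.99, -0.001]
wrist_force: [0.7, 0.4, 0.4]
finger_gap: 0.0001
grip_force: 0.0
```

>>> {"method": "apply_moves", "body": {
  "rows": [
    {"xyz": [-25,-26,0],"turn": [0,0,0],"grip": 0},
    {"xyz": [-50,-52,0],"turn": [0,0,0],"grip": 0},
    {"xyz": [-75,-79,0],"turn": [0,0,0],"grip": 0},
    {"xyz": [-100,-105,10],"turn": [0,0,0],"grip": 0},
    {"xyz": [-125,-131,20],"turn": [0,0,0],"grip": 0},
    {"xyz": [-150,-157,40],"turn": [0,0,0],"grip": 0},
    {"xyz": [-170,-178,60],"turn": [0,0,0],"grip": 0},
    {"xyz": [-185,-194,75],"turn": [0,0,0],"grip": 0},
    {"xyz": [-185,-194,90],"turn": [0,0,0],"grip": 0},
    {"xyz": [-185,-194,100],"turn": [0,0,0],"grip": 0},
    {"xyz": [-185,-194,100],"turn": [0,0,0],"grip": 0},
    {"xyz": [-185,-194,100],"turn": [0,0,0],"grip": 0}
  ]
}}

```text
clock: 2.1
tcp_pos: [0.4849, -0.0646, 0.1309]
orientation: [-0.001, 0.139, 0.99, 0.0]
wrist_force: [-0.1, -0.5, 0.6]
finger_gap: -0.0002
grip_force: 0.0
```

Run:
```python
from workcell import env, imaging
from h import *
s=env.get_state();print(s["tcp_pos"],s["wrist_force"],s["joint_pos"])
r=imaging.read_camera("side"); c=r["color"]
for p in (s["tcp_pos"],[.486,-.066,.082]):
    q=r["view"]@np.r_[p,1]; q=r["camera_matrix"]@q[:3]; print(q[:2]/q[2])
cv2.imwrite("pics/s1.png",cv2.resize(c[130:310,180:380],(800,720))[:600])
```

```text
[ 0.48489679 -0.06456724  0.13087279] [-0.06537557 -0.53178126  0.64659837] [-2.96844383e-01  2.06706066e-01 -3.49782986e-01  1.01639703e+00
  3.02927986e-04 -1.81407546e-02]
[256.21122848 248.79589654]
[256.50957973 261.63852417]
```

View pics/s1.png

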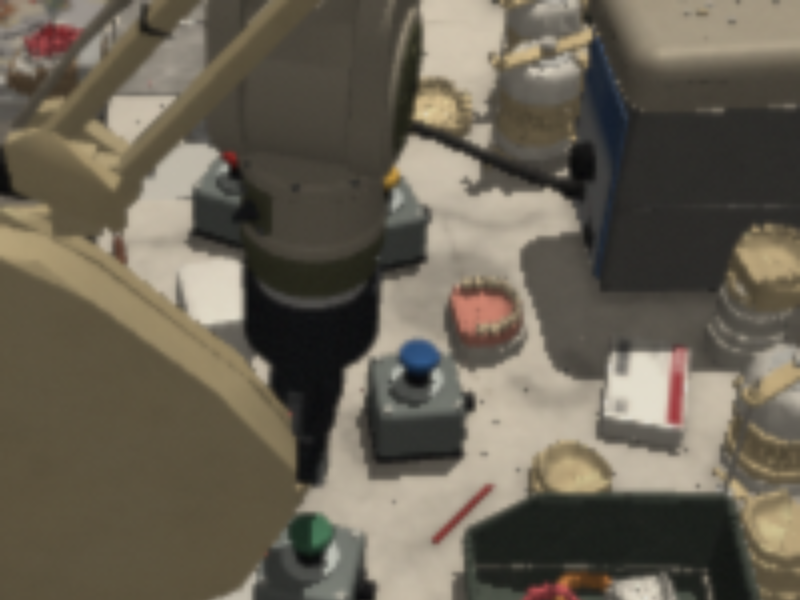

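The side crop shows the fingertip at (312,480), directly above the green key at (311,530), so they are aligned. Next I press.

>>> {"method": "apply_moves", "body": {
  "rows": [
    {"xyz": [0,0,15],"turn": [0,0,0],"grip": 0},
    {"xyz": [0,0,30],"turn": [0,0,0],"grip": 0},
    {"xyz": [0,0,40],"turn": [0,0,0],"grip": 0},
    {"xyz": [0,0,45],"turn": [0,0,0],"grip": 0},
    {"xyz": [0,0,48],"turn": [0,0,0],"grip": 0},
    {"xyz": [0,0,50],"turn": [0,0,0],"grip": 0},
    {"xyz": [0,0,52],"turn": [0,0,0],"grip": 0},
    {"xyz": [0,0,54],"turn": [0,0,0],"grip": 0},
    {"xyz": [0,0,56],"turn": [0,0,0],"grip": 0},
    {"xyz": [0,0,57],"turn": [0,0,0],"grip": 0},
    {"xyz": [0,0,58],"turn": [0,0,0],"grip": 0},
    {"xyz": [0,0,58],"turn": [0,0,0],"grip": 0}
  ]
}}

```text
clock: 3.15
tcp_pos: [0.486, -0.0655, 0.0735]
orientation: [0.0, 0.139, 0.99, 0.0]
wrist_force: [-1.7, 2.0, 4.2]
finger_gap: 0.0
grip_force: 1.8
```

>>> {"method": "apply_moves", "body": {
  "rows": [
    {"xyz": [0,0,1],"turn": [0,0,0],"grip": 0},
    {"xyz": [0,0,2],"turn": [0,0,0],"grip": 0},
    {"xyz": [0,0,2],"turn": [0,0,0],"grip": 0},
    {"xyz": [0,0,2],"turn": [0,0,0],"grip": 0}
  ]
}}

```text
clock: 3.48
tcp_pos: [0.486, -0.0655, 0.0716]
orientation: [0.0, 0.139, 0.99, 0.0]
wrist_force: [-1.6, 2.0, 5.2]
finger_gap: 0.0001
grip_force: 2.4
```

>>> {"method": "apply_moves", "body": {
  "rows": [
    {"xyz": [0,0,-8],"turn": [0,0,0],"grip": 0},
    {"xyz": [0,0,-20],"turn": [0,0,0],"grip": 0},
    {"xyz": [0,0,-40],"turn": [0,0,0],"grip": 0},
    {"xyz": [0,0,-60],"turn": [0,0,0],"grip": 0},
    {"xyz": [-10,35,-60],"turn": [0,0,0],"grip": 0},
    {"xyz": [-20,70,-60],"turn": [0,0,0],"grip": 0},
    {"xyz": [-28,105,-60],"turn": [0,0,0],"grip": 0},
    {"xyz": [-35,140,-60],"turn": [0,0,0],"grip": 0},
    {"xyz": [-40,160,-60],"turn": [0,0,0],"grip": 0},
    {"xyz": [-41,168,-60],"turn": [0,0,0],"grip": 0},
    {"xyz": [-41,168,-60],"turn": [0,0,0],"grip": 0},
    {"xyz": [-41,168,-60],"turn": [0,0,0],"grip": 0}
  ]
}}

```text
clock: 4.48
tcp_pos: [0.5712, 0.0841, 0.1311]
orientation: [-0.0, 0.139, 0.99, -0.0]
wrist_force: [1.1, 0.4, -0.2]
finger_gap: 0.0002
grip_force: 0.0
```

Run:
```python
from workcell import env, imaging
from h import *
s=env.get_state();print(s["tcp_pos"],s["wrist_force"])
r=imaging.read_camera("side"); c=r["color"]
for p in (s["tcp_pos"],[.572,.084,.082],[.486,-.066,.082],[.486,-.066,.073]):
    q=r["view"]@np.r_[p,1]; q=r["camera_matrix"]@q[:3]; print((q[:2]/q[2]-[180,130])*4)
for u,v in [(258,262),(258,260),(258,264)]: print(world(r,u,v))
cv2.imwrite("pics/s2.png",cv2.resize(c[130:310,180:380],(800,720))[:600])
```

```text
[0.57123284 0.08409885 0.13113396] [ 1.11410128  0.39290943 -0.23251153]
[420.1275519  302.06321369]
[417.09786359 351.97069229]
[306.03831892 526.55409668]
[305.91089216 535.31916388]
[ 0.49035074 -0.05758261  0.0693199 ]
[ 0.49048708 -0.05404896  0.07300355]
[ 0.48990562 -0.06578262  0.0718089 ]
```

View pics/s2.png

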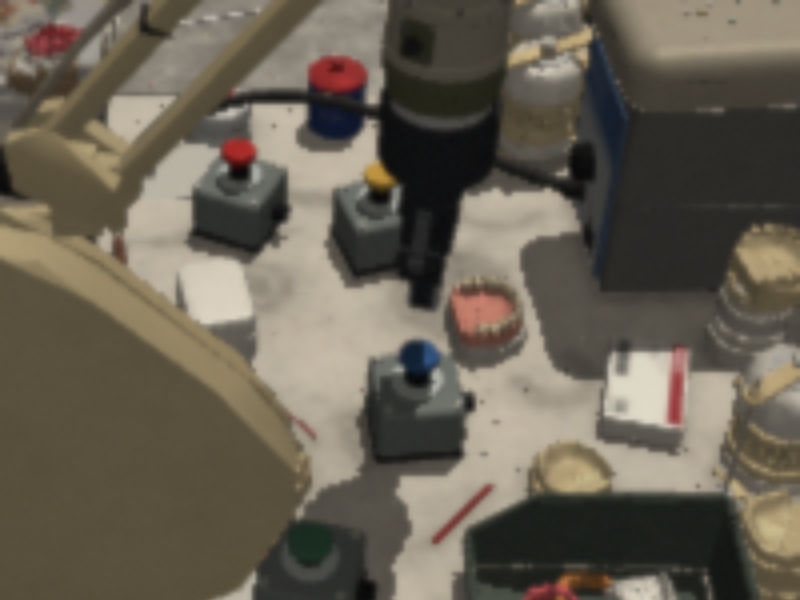

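The green key at (310,540) now sits low on its collar, so it is latched. The fingertip (422,303) is above the blue key (419,355).

>>> {"method": "apply_moves", "body": {
  "rows": [
    {"xyz": [0,0,15],"turn": [0,0,0],"grip": 0},
    {"xyz": [0,0,30],"turn": [0,0,0],"grip": 0},
    {"xyz": [0,0,40],"turn": [0,0,0],"grip": 0},
    {"xyz": [0,0,45],"turn": [0,0,0],"grip": 0},
    {"xyz": [0,0,48],"turn": [0,0,0],"grip": 0},
    {"xyz": [0,0,50],"turn": [0,0,0],"grip": 0},
    {"xyz": [0,0,52],"turn": [0,0,0],"grip": 0},
    {"xyz": [0,0,54],"turn": [0,0,0],"grip": 0},
    {"xyz": [0,0,57],"turn": [0,0,0],"grip": 0},
    {"xyz": [0,0,59],"turn": [0,0,0],"grip": 0},
    {"xyz": [0,0,60],"turn": [0,0,0],"grip": 0},
    {"xyz": [0,0,60],"turn": [0,0,0],"grip": 0}
  ]
}}

```text
clock: 5.53
tcp_pos: [0.572, 0.0842, 0.0717]
orientation: [0.001, 0.139, 0.99, -0.0]
wrist_force: [-1.8, -1.7, 4.0]
finger_gap: 0.0004
grip_force: 1.8
```

>>> {"method": "apply_moves", "body": {
  "rows": [
    {"xyz": [0,0,0],"turn": [0,0,0],"grip": 0},
    {"xyz": [0,0,-8],"turn": [0,0,0],"grip": 0},
    {"xyz": [0,0,-20],"turn": [0,0,0],"grip": 0},
    {"xyz": [0,0,-40],"turn": [0,0,0],"grip": 0},
    {"xyz": [0,0,-60],"turn": [0,0,0],"grip": 0},
    {"xyz": [12,35,-60],"turn": [0,0,0],"grip": 0},
    {"xyz": [24,70,-60],"turn": [0,0,0],"grip": 0},
    {"xyz": [36,105,-60],"turn": [0,0,0],"grip": 0},
    {"xyz": [48,140,-60],"turn": [0,0,0],"grip": 0},
    {"xyz": [60,175,-60],"turn": [0,0,0],"grip": 0},
    {"xyz": [66,193,-60],"turn": [0,0,0],"grip": 0},
    {"xyz": [66,193,-60],"turn": [0,0,0],"grip": 0}
  ]
}}

```text
clock: 6.53
tcp_pos: [0.5608, 0.293, 0.1314]
orientation: [0.0, 0.137, 0.991, 0.001]
wrist_force: [-0.2, -0.4, 0.4]
finger_gap: 0.0002
grip_force: 0.0
```

Run:
```python
from workcell import env, imaging
from h import *
s=env.get_state();print(s["tcp_pos"],s["wrist_force"])
r=imaging.read_camera("side"); c=r["color"]
for p in (s["tcp_pos"],[.562,.288,.082]):
    q=r["view"]@np.r_[p,1]; q=r["camera_matrix"]@q[:3]; print((q[:2]/q[2]-[180,130])*4)
for u,v in [(284,220),(284,221),(284,222)]: print(world(r,u,v))
cv2.imwrite("pics/s3.png",cv2.resize(c[130:310,180:380],(800,720))[:600])
```

```text
[0.56083602 0.29302811 0.13140904] [-0.16512685 -0.39993234  0.3684713 ]
[379.45895618 118.39705237]
[378.88386101 170.9274634 ]
[0.57196228 0.0856458  0.0720743 ]
[0.57139435 0.08071934 0.07314016]
[0.57147513 0.07975487 0.07003167]
```

View pics/s3.png

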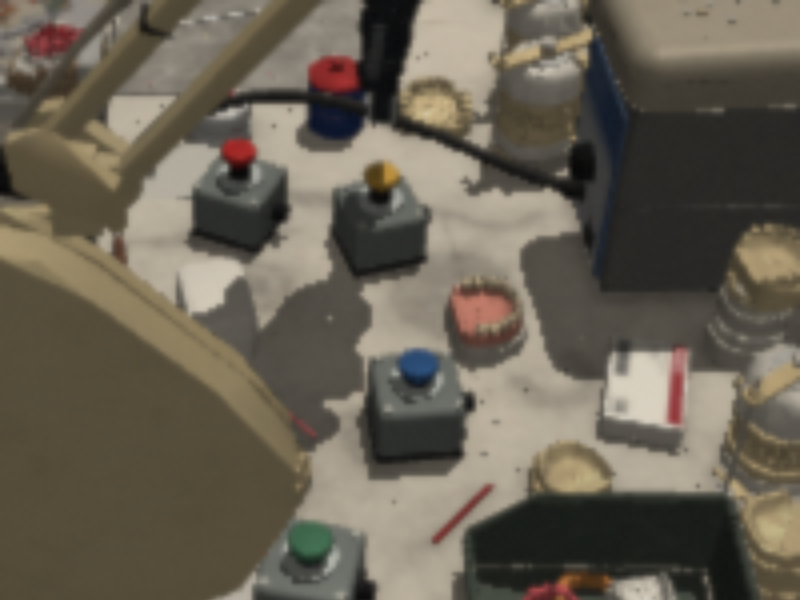

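Green (310,540) and blue (418,367) both sit low. The fingertip at (382,118) is over the yellow key (381,175). Next I press yellow.

>>> {"method": "apply_moves", "body": {
  "rows": [
    {"xyz": [0,0,15],"turn": [0,0,0],"grip": 0},
    {"xyz": [0,0,30],"turn": [0,0,0],"grip": 0},
    {"xyz": [0,0,40],"turn": [0,0,0],"grip": 0},
    {"xyz": [0,0,45],"turn": [0,0,0],"grip": 0},
    {"xyz": [0,0,48],"turn": [0,0,0],"grip": 0},
    {"xyz": [0,0,50],"turn": [0,0,0],"grip": 0},
    {"xyz": [0,0,52],"turn": [0,0,0],"grip": 0},
    {"xyz": [0,0,54],"turn": [0,0,0],"grip": 0},
    {"xyz": [0,0,57],"turn": [0,0,0],"grip": 0},
    {"xyz": [0,0,59],"turn": [0,0,0],"grip": 0},
    {"xyz": [0,0,60],"turn": [0,0,0],"grip": 0},
    {"xyz": [0,0,60],"turn": [0,0,0],"grip": 0}
  ]
}}

```text
clock: 7.58
tcp_pos: [0.562, 0.288, 0.0718]
orientation: [0.001, 0.14, 0.99, 0.0]
wrist_force: [-0.4, -1.2, 3.6]
finger_gap: 0.0001
grip_force: 1.9
```

>>> {"method": "apply_moves", "body": {
  "rows": [
    {"xyz": [0,0,0],"turn": [0,0,0],"grip": 0},
    {"xyz": [0,0,-8],"turn": [0,0,0],"grip": 0},
    {"xyz": [0,0,-20],"turn": [0,0,0],"grip": 0},
    {"xyz": [0,0,-40],"turn": [0,0,0],"grip": 0},
    {"xyz": [0,0,-60],"turn": [0,0,0],"grip": 0},
    {"xyz": [0,0,-80],"turn": [0,0,0],"grip": 0},
    {"xyz": [0,0,-100],"turn": [0,0,0],"grip": 0},
    {"xyz": [0,0,-115],"turn": [0,0,0],"grip": 0},
    {"xyz": [0,0,-120],"turn": [0,0,0],"grip": 0},
    {"xyz": [0,0,-120],"turn": [0,0,0],"grip": 0},
    {"xyz": [0,0,-120],"turn": [0,0,0],"grip": 0},
    {"xyz": [0,0,-120],"turn": [0,0,0],"grip": 0}
  ]
}}

```text
clock: 8.58
tcp_pos: [0.5608, 0.2881, 0.1899]
orientation: [-0.001, 0.139, 0.99, -0.0]
wrist_force: [0.1, 0.4, 0.3]
finger_gap: 0.0003
grip_force: 0.0
```

Run:
```python
from workcell import env, imaging
from h import *
s=env.get_state();print(s["tcp_pos"],s["wrist_force"])
r=imaging.read_camera("side"); c=r["color"]
cv2.imwrite("pics/s4.png",cv2.resize(c[130:310,180:380],(800,720))[:600])
for u,v in [(275,175),(275,176),(284,221),(258,264),(239,168)]: print(world(r,u,v))
```

```text
[0.56077775 0.28809464 0.18990361] [0.08487658 0.41890986 0.33471681]
[0.56339264 0.28872295 0.07185664]
[0.56274202 0.28179239 0.07337197]
[0.57147937 0.08123804 0.07259212]
[ 0.48978408 -0.06761962  0.07423755]
[0.44667099 0.31258124 0.08547316]
```

View pics/s4.png

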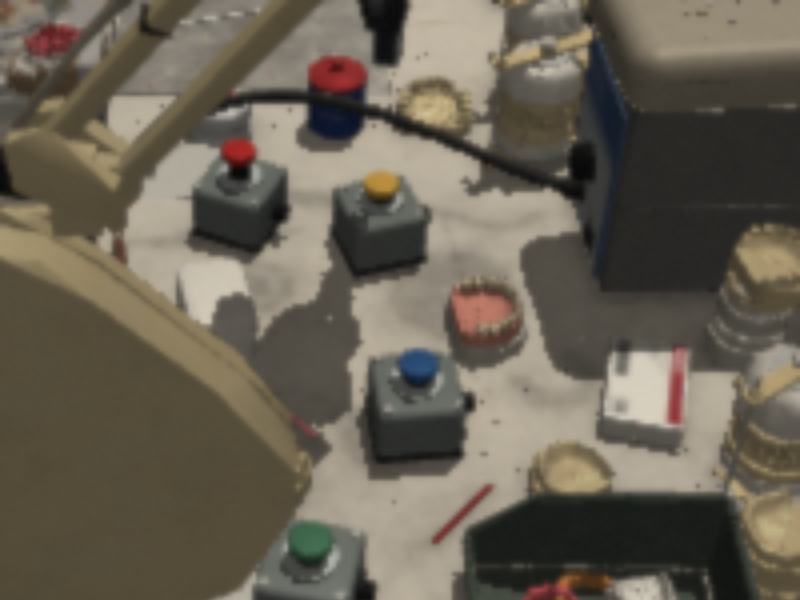

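Green (310,540), blue (418,367) and yellow (381,186) are all down. Red (239,152) is still up, the visible bystanders haven't moved, and the hand is clear.

```bash
python3 -c "
from workcell import ticket
print(ticket.hand_in())"
```

```text
the job is handed in; nothing more can be done
None
```

I pressed the green, blue and yellow keys in that order; each stayed down about 9–10 mm by camera depth. The red switch was not touched, the bystanders I could see had not moved, the hand finished clear, and the job is handed in (no verdict was returned).

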